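# Sweep squeezed lemon halves into the pull-out pan

## Task

Clear the raised wooden trimmings board after juicing: first push the pulled-out steel pan fully home, so that it stands under the opening in the board, then sweep the three squeezed lemon halves across the board and through the opening so that they drop into the pan. Only push, with the fingertips or the outside of the fingers: pick nothing up, and leave the little steel cup on the board and everything else round it where it stands.

Things in the scene. Friction and masses are not known exactly. Their poses are not given: they have to be found in the camera images.
- trim_board: Wooden board on a low steel stand, fixed: 440 mm long (y), 250 mm deep (x), 18 mm thick, opening near its +y end. Origin on the worktop under the board's centre, z up; top face 83 mm above it. Steel stop rails 4 mm thick rise 8 mm above the top face along the back edge (+x) and outside the +y end; front and -y end have none.
- opening (a point): Centre of the rectangular drop opening in the board, at the level of the board's top face (137.5 mm to +y of board centre). The opening is 150 mm along the board's x and 115 mm along its y; its axes are the board's. What passes its edge drops into the pan if the pan is home.
- pan (a joint): Slide of the pan under the board, m: 0 is fully home against its stop (pan centred under the opening), growing to 0.10 as it is pulled out along the board's +y. It starts pulled out, moves with about 2 N of friction and stays where it is left.
- pan_front (a point): Centre of the pushing area on the outer face of the pan's flat steel front plate, 45 mm above the worktop; axes as the board's, so the face looks to +y and is pushed to -y. The plate is 180 mm wide (x) and reaches from 7 to 57 mm above the worktop. With the pan home the face stands 13 mm outside the wooden end.
- pan_floor (a point): Centre of the pan's inner floor (moves with the pan), axes as the board's. The pan is 166 mm (x) by 152 mm (y) inside; its rim lies 51 mm above the floor, 5 mm below the underside of the board.
- lemon_half_0: One of three squeezed lemon halves (all alike), cut side down on the board: a yellow dome with a small nipple, 51 mm across, 35 mm tall, about 45 g. Origin: centre of its flat underside, z up. It slides without rolling when pushed low down.
- lemon_half_1: One of three squeezed lemon halves (all alike), cut side down on the board: a yellow dome with a small nipple, 51 mm across, 35 mm tall, about 45 g. Origin: centre of its flat underside, z up. It slides without rolling when pushed low down.
- lemon_half_2: One of three squeezed lemon halves (all alike), cut side down on the board: a yellow dome with a small nipple, 51 mm across, 35 mm tall, about 45 g. Origin: centre of its flat underside, z up. It slides without rolling when pushed low down.
- steel_cup: Small empty steel sauce cup standing on the board among the halves, 65 mm across, 42 mm tall, 60 g; origin at the centre of its underside. To be left alone.
- lemon_whole: Whole lemon lying on the worktop left of the board, 78x55x56 mm; origin at its underside. To be left alone.
- shaker: White spice shaker standing left of the board, 55 mm across, 94 mm tall; origin at its underside. To be left alone.
- timer: Round kitchen timer left of the board, 66 mm across, 42 mm tall; origin at its underside. To be left alone.
- tongs: Steel tongs lying right of the board, 237 mm long (their y), 54 mm wide, 22 mm high; origin at the middle of the underside. To be left alone.
- tape_roll: Roll of label tape lying right of the board, 60 mm across, 24 mm high; origin at its underside. To be left alone.
- post (a point): Foot of the upright steel post of the overhead rail, at the front right corner of the worktop: 33 mm thick, 0.78 m tall, fixed, always here. The arm starts to the right of it and has to pass it.
- marker: Marker pen lying right of the board, 135 mm long (its y), 17 mm thick; origin at the middle of the underside. To be left alone.

How it is judged:
By the outcome, as a careful person would: the job done as asked, in the order asked, and still so for the second after the job is handed in, with the robot touching nothing.
It also fails if it takes over 58 s, if anything falls off the work surface, if the arm or the gripper's body presses on something with over 40 N, if the wrist force passes 120 N, or if a joint passes its speed limit or range.

## Robot

A 6-joint arm with a two-finger parallel gripper is mounted at the origin on a cart in front of the work surface, level with it; the furniture and walls round the work are solid. World frame = base frame: x ahead of the robot, y to its left, z up, the work surface at z = 0. Lengths are in m, angles in degrees, forces in N, time in s.
With the tool pointing down it reaches from about 0.275 to 0.825 m from the base axis. Payload 4.9 kg.
Tool frame: the origin (TCP) lies at the very end of the fingers, on their centre line; the grasp point (between the pads) lies 19 mm behind it; z points along the fingers, y is the line along which they close (so a half turn about z gives the same grasp; the last joint's range is limited). The gripper opens to 85 mm and grips with 20 to 120 N. Pads are 22 mm wide; open, the fingers measure 114 mm over their backs; the gripper's body (76 mm by 85 mm) begins 54 mm behind the grasp point. The pads swing forward as they close: fully open they stand 13 mm farther back than shut.
Start: joints at [-84.122, 18.69, -11.035, 60.275, 0, 82.311], TCP at [0.129, -0.535, 0.231] pointing down, gripper open.
Joint ranges: [-152.03, 152.03], [-55.5, 102.48], [-74.3, 77.21], [-110.64, 120.58], [-84.22, 78.4], [-180, 180]. Speed limits (degrees/s): [147.25, 147.25, 180, 180, 180, 180].

## Interface

Orientations are given as [roll, pitch, yaw] about the fixed x, y, z axes, in that order (R = Rz(yaw) Ry(pitch) Rx(roll)).
In Python, from plant import ctrl, vision, get_obs gives the robot as it stands (ctrl), with the cameras (vision) and the readings as plain functions.
- The arm moves only by the shell command python3 inch.py [FORCE], which reads ROWS from standard input. ROWS is a JSON list of rows, 1 to 5 of them, each written [[dx, dy, dz], [rx, ry, rz], opening]: dx, dy, dz in shares of the most that a row can go, 1 being 62.5 mm, then a rotation vector rx, ry, rz in degrees, then the finger opening in m; each row shifts and turns the commanded pose from where the row before left it, along the tool's axes as they then stand; what a row does not reach is not made up. A row lasts 1/8 s, in which the tool goes at most 0.0625 m and 10.7 degrees, less where a joint would pass 70% of its speed; a pose out of reach is approached as far as the arm can. The fingers move at their own pace and stop on an object; FORCE is the grip in N (left out, the last holds). Time passes only in rows, so rows that do not move let the fingers close. It prints the time, the measured TCP pose, the force, the opening and the grip force at its end. Input that does not fit is refused with a message, and nothing moves.
- get_obs(): the state, without advancing time (a new reading comes with each control period).
- vision.grab_frame(name): name is "scene" or "side" or "wrist"; returns a dict with "frame" (384x512x3 uint8, red, green, blue), "K" (3x3 intrinsics, pixels), "R" (3x3) and "t" (3): a world point X has camera coordinates R X + t; the wrist camera has in their place "hand_eye" (4x4, takes a point from camera to tool coordinates, whose origin is the TCP and whose axes are the flange's). Camera axes: x right, y down, z forward; pixel columns grow to the right and rows downward; lengths in m; the calibration is good to about 2 mm. A picture is of the moment at which its call begins: read the wrist's pose just before it. There is no depth.
- ctrl.close_job(): hands the job in; it is judged then, once.
The state is a dict: "t": time; "joint_pos": joint angles; "dq": joint speeds; "effort": joint torques, N m; "tcp_pos": TCP position; "tool_rot": TCP orientation; "ft_force": force on the tool from outside, world axes, zero at the start; "torque": the same for the moment, N m; "opening": finger opening in m; "grasp_force": force on a finger pad.
Only numpy, scipy, OpenCV 4.12 (cv2) and the standard library are available. Lean on these libraries where they do the work, as an engineer would, in place of code of your own. Each camera call takes 0.05 s, during which the arm holds its last target. There are 200 camera calls.

## Working session

There is one attempt and no reset: what is moved stays moved. The work goes in short steps, Python scripts to look and compute and a shell command to move; the robot and the scene stay as the last step left them, time stands still between calls to the robot, and variables do not carry over. Pictures are saved under pics/ and viewed, at most 11 in all, crops included, and the job is handed in when it is done.

```bash
ls; mkdir -p pics
python3 - <<'E'
from plant import ctrl, vision, get_obs
import cv2
o=get_obs();print(o['t'],o['tcp_pos'],o['tool_rot'],o['opening'])
for n in('scene','side'):
    f=vision.grab_frame(n);cv2.imwrite(f'pics/{n}0.png',cv2.resize(f['frame'][:,:,::-1],(800,600),interpolation=cv2.INTER_CUBIC));print(n,f['K'].tolist(),f['R'].tolist(),f['t'])
E
```

```text
inch.py
pics
plant.py
0.0 [ 0.12896326 -0.53406423  0.23049651] [-1.79901163e+02 -1.20612204e-02  1.35661007e+01] 0.08547462875325752
scene [[402.7478447580635, 0.0, 260.36392798755645], [0.0, 402.7478447580635, 190.0058753552463], [0.0, 0.0, 1.0]] [[0.8555164048350141, -0.5172978998763234, -0.02223879137267579], [-0.3032263679128605, -0.46574124096192876, -0.8313476205953906], [0.4196968559097705, 0.7179749154746203, -0.5553076353595954]] [-0.38107487  0.21545725  1.07458172]
side [[434.22411811545123, 0.0, 250.73466406304837], [0.0, 434.22411811545123, 197.19308569296055], [0.0, 0.0, 1.0]] [[-0.9399740007315874, -0.3409325198356735, -0.01462514503010463], [-0.1930273243698029, 0.5665544238999375, -0.8010970832589797], [0.28140598784547616, -0.7501873777116677, -0.5983557205599387]] [0.46421972 0.17222994 1.42147969]
```

View pics/scene0.png

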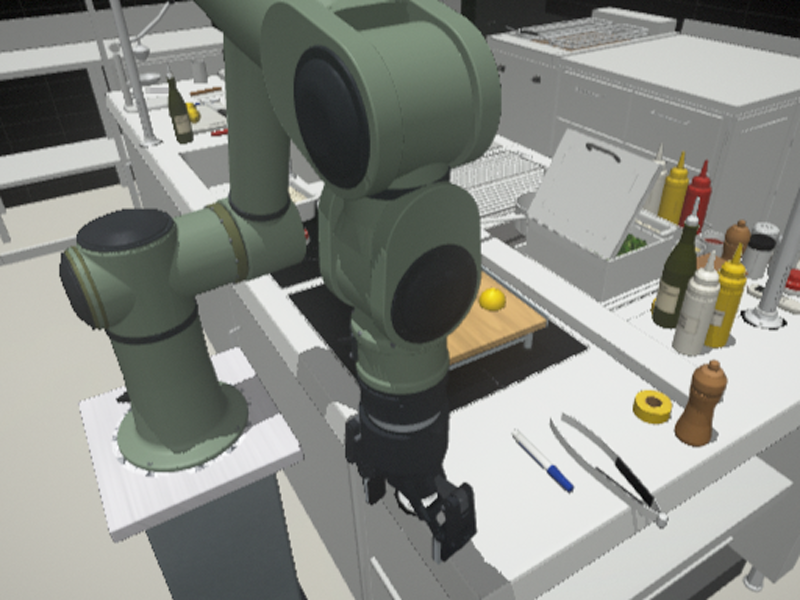

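View pics/side0.png

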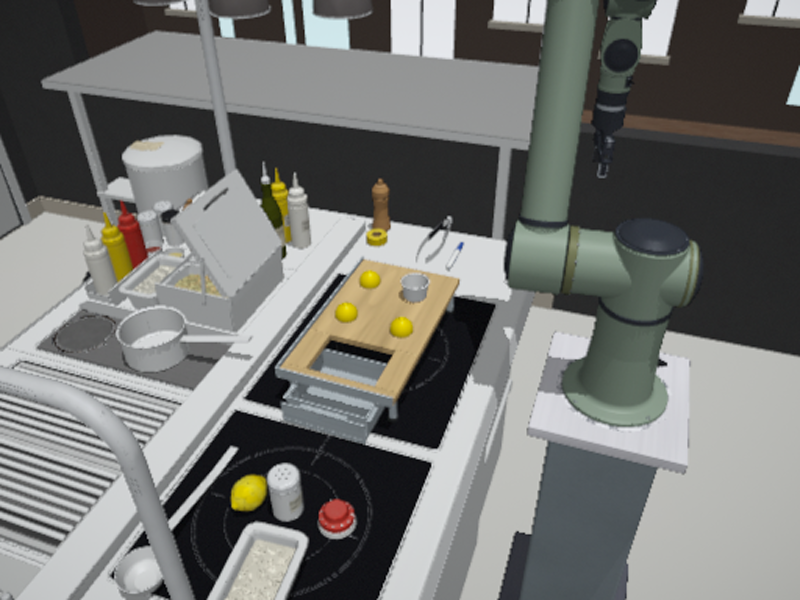

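The side view shows everything: the board (corners about (362,262), (460,280), (392,400), (280,370)), the pan pulled out towards +y, halves at (370,279), (346,312) and (401,327), and the cup at (415,287). The post isn't obvious, so I'll enlarge the picture and work out the camera positions.

```bash
cat > h.py <<'E'
import numpy as np,cv2
from plant import ctrl, vision, get_obs
def ray(f,u,v,z):
    R,t,K=map(np.array,(f['R'],f['t'],f['K']));c=-R.T@t;d=R.T@np.linalg.inv(K)@[u,v,1]
    return c+d*(z-c[2])/d[2]
def proj(f,X):
    p=np.array(f['K'])@(np.array(f['R'])@np.array(X)+f['t']);return p[:2]/p[2]
E
python3 - <<'E'
from h import *
f=vision.grab_frame('side');g=vision.grab_frame('scene')
cv2.imwrite('pics/s1.png',cv2.resize(f['frame'][160:285,170:310,::-1],(672,600),interpolation=cv2.INTER_CUBIC))
a=g['frame'][290:370,210:330,::-1]
cv2.imwrite('pics/s2.png',cv2.resize(a,(800,533),interpolation=cv2.INTER_CUBIC))
for q in(f,g):print(-q['R'].T@q['t'])
k=.64
for u,v in[(370,279),(346,312),(401,327),(415,287)]:print(ray(f,u*k,v*k,.1))
print(ray(g,415*k,500*k,0))
E
```

```text
[0.06958666 1.12706609 0.99531268]
[-0.05965045 -0.86830463  0.76736866]
[ 0.57777443 -0.08608509  0.1       ]
[0.5808068  0.05032123 0.1       ]
[0.44921016 0.06130126 0.1       ]
[ 0.46774582 -0.088922    0.1       ]
[ 0.25044114 -0.34588728  0.        ]
```

View pics/s1.png

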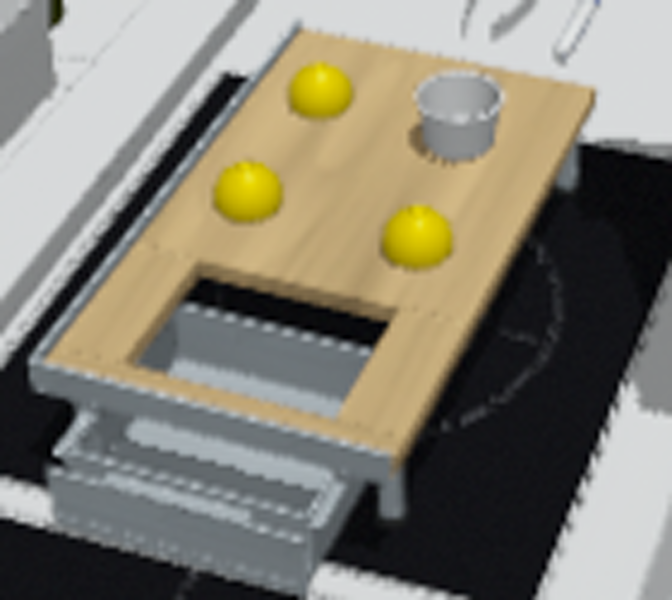

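View pics/s2.png

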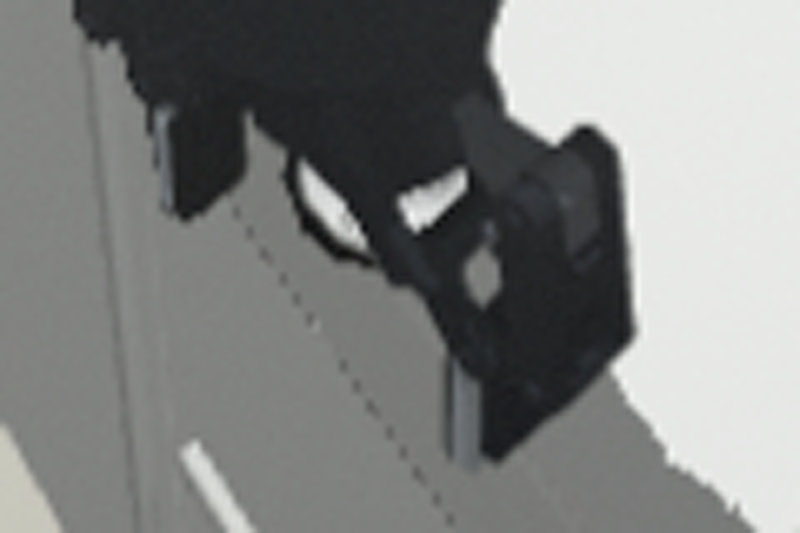

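The crop shows the board corners and the opening at about (203,268), (395,318), (340,415) and (132,362), with three halves and a cup. I'll fit the board pose from those points and look behind the arm for the post.

Run:
```python
from h import *
from scipy.optimize import least_squares
f=vision.grab_frame('side');g=vision.grab_frame('scene')
P=lambda u,v:(170+u/4.8,160+v/4.8)
c=[(595,92),(398,466),(203,267),(395,318),(340,416),(132,362)]
B=np.array([(-.125,-.22),(-.125,.22),(.075,.08),(-.075,.08),(-.075,.195),(.075,.195)])
W=np.array([ray(f,*P(*q),.083)[:2] for q in c])
def r(p):
    C,S=np.cos(p[2]),np.sin(p[2]);return (B@np.array([[C,S],[-S,C]])+p[:2]-W).ravel()
s=least_squares(r,[.5,0,0]);print('board',s.x[:2],np.degrees(s.x[2]),np.round(r(s.x).reshape(-1,2)*1e3,1))
C,S=np.cos(s.x[2]),np.sin(s.x[2]);R=np.array([[C,S],[-S,C]])
tob=lambda w:R@(w[:2]-s.x[:2])
for n,q,z in[('L0',(321,95),.095),('L1',(248,194),.095),('L2',(418,240),.095),('cup base',(456,134),.083+.012),('cup rim',(459,97),.125)]:
    w=ray(f,*P(*q),z);print(n,w,tob(w))
for q in[(50,470),(300,590),(50,495)]:
    w=ray(f,*P(*q),.057);print('plate top',w,tob(w))
w=ray(f,505*.64,240*.64,0);print(w)
for x,y in[(.2,-.3),(.25,-.35),(.2,-.4),(.25,-.45)]:
    print(x,y,[np.round(proj(q,[x,y,z])/.64) for q in(f,g) for z in(0,.3,.78)])
```

```text
board [0.51187178 0.03964019] -1.1038906030905282 [[-2.3 -4.4]
 [-0.3  2. ]
 [ 3.5 -2.8]
 [-2.1 -7.7]
 [-0.7  6.2]
 [ 1.8  6.7]]
L0 [ 0.57742823 -0.08549173  0.095     ] [ 0.06795499 -0.12384573]
L1 [0.58127637 0.0479295  0.095     ] [0.06923201 0.00962487]
L2 [0.44865429 0.05851872 0.095     ] [-0.06356946  0.01765711]
cup base [ 0.46369901 -0.07004142  0.095     ] [-0.04605078 -0.11058932]
cup rim [ 0.46327904 -0.07528245  0.125     ] [-0.0463697  -0.11583747]
plate top [0.608483   0.31103355 0.057     ] [0.0913648  0.27320423]
plate top [0.4206002  0.35244769 0.057     ] [-0.09728098  0.31099107]
plate top [0.59824002 0.33084542 0.057     ] [0.08074204 0.29281509]
[ 0.3448567  -0.52542962  0.        ]
0.2 -0.3 [array([543., 294.]), array([558., 185.]), array([593., -55.]), array([370., 493.]), array([357., 333.]), array([ 318., -140.])]
0.25 -0.35 [array([527., 279.]), array([540., 173.]), array([569., -60.]), array([416., 502.]), array([413., 341.]), array([ 402., -143.])]
0.2 -0.4 [array([549., 273.]), array([565., 167.]), array([599., -63.]), array([405., 543.]), array([398., 379.]), array([ 378., -144.])]
0.25 -0.45 [array([534., 260.]), array([547., 155.]), array([577., -68.]), array([455., 554.]), array([461., 388.]), array([ 479., -148.])]
```

The manual's scale: shifts go in shares of 62.5 mm. Converting my numbers, -0.05 m is -0.8.

```bash
echo '[[[0,-0.8,0],[0,0,0],0.03],[[0,-0.8,0],[0,0,0],0.03],[[0,-0.8,0],[0,0,0],0.03],[[0,-0.8,0],[0,0,0],0.03],[[0,-0.8,0],[0,0,0],0.03]]' | python3 inch.py
python3 - <<'E'
from h import *
f=vision.grab_frame('side');g=vision.grab_frame('scene');print(get_obs()['joint_pos'])
a=np.hstack([g['frame'][:,:,::-1],f['frame'][:,250:,::-1]]);cv2.imwrite('pics/b.png',a)
E
```

```text
t: 0.92
tcp_pos: [0.0701, -0.2901, 0.2312]
tool_rot: [180.0, 0.0, 13.6]
ft_force: [0.6, -0.2, 0.7]
opening: 0.03
grasp_force: 0.0
[-9.06909101e+01 -9.54073542e+00 -4.24075382e+01  5.73169689e+01
 -1.45401065e-02  7.57815014e+01]
```

View pics/b.png

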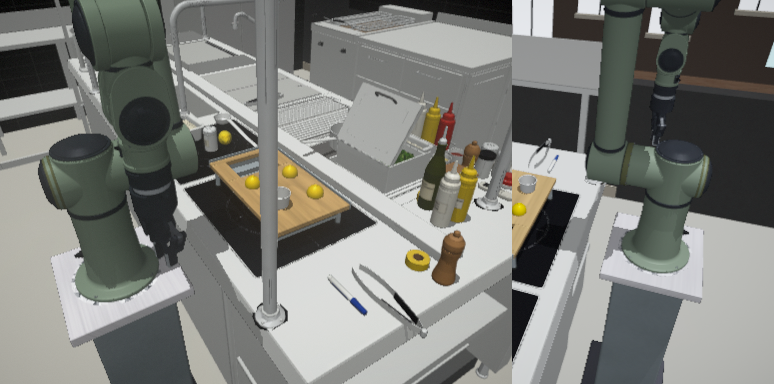

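The post is now clear of the arm, with its foot at about (270,318) in the scene picture, or roughly (0.25,-0.35). The arm is retracted inside it, so I'll swing past and then take a picture from the side camera.

```bash
echo '[[[0.752,-0.064,0],[0,0,-9.55],0.03],[[0.752,-0.064,0],[0,0,-9.55],0.03],[[0.752,-0.064,0],[0,0,-9.55],0.03],[[0.752,-0.064,0],[0,0,-9.55],0.03]]' | python3 inch.py && echo '[[[0.752,-0.064,0],[0,0,-9.55],0.03],[[0.752,-0.064,0],[0,0,-9.55],0.03],[[0.752,-0.064,0],[0,0,-9.55],0.03],[[0.752,-0.064,0],[0,0,-9.55],0.03]]' | python3 inch.py
python3 - <<'E'
from h import *
f=vision.grab_frame('side');g=vision.grab_frame('scene');print(get_obs()['joint_pos'])
x,y=170,160
a=cv2.resize(f['frame'][200:350,90:290,::-1],(800,600),interpolation=cv2.INTER_CUBIC);cv2.imwrite('pics/c.png',a)
a=cv2.resize(g['frame'][110:250,190:370,::-1],(771,600),interpolation=cv2.INTER_CUBIC);cv2.imwrite('pics/d.png',a)
E
```

```text
t: 1.52
tcp_pos: [0.2282, -0.1913, 0.2317]
tool_rot: [179.9, 0.0, 52.1]
ft_force: [1.3, -1.1, 0.1]
opening: 0.0301
grasp_force: 0.0
t: 2.02
tcp_pos: [0.2882, -0.0148, 0.2317]
tool_rot: [179.9, 0.0, 90.3]
ft_force: [1.8, 0.1, 0.0]
opening: 0.0299
grasp_force: 0.0
[-17.40020785 -10.73117928 -43.19821399  57.53934977   0.07931667
  71.99267404]
```

View pics/c.png

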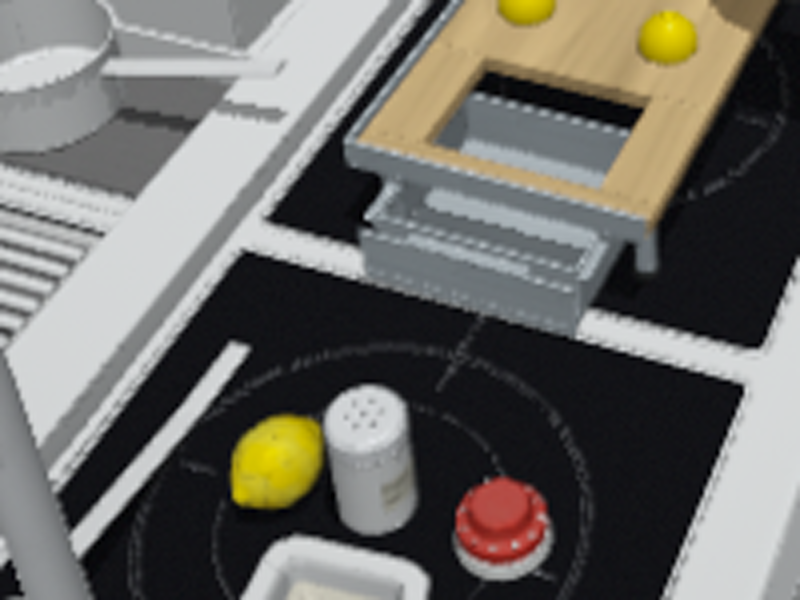

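View pics/d.png

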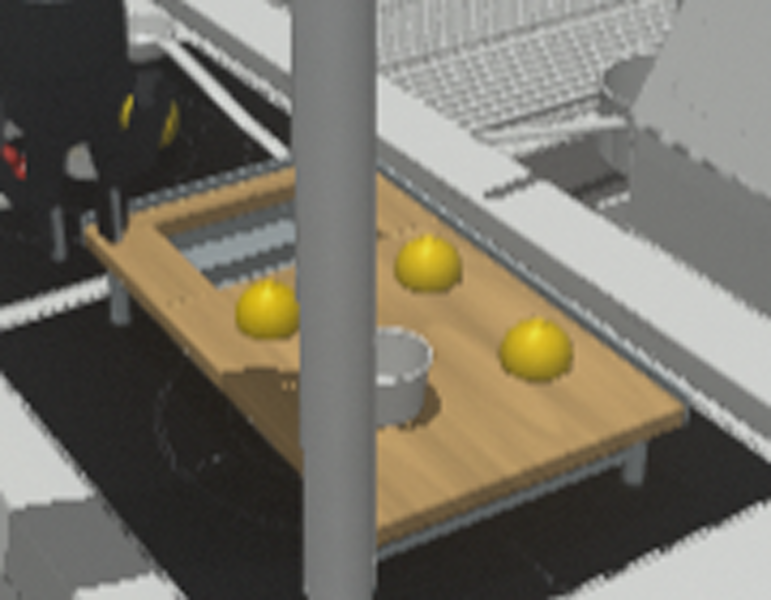

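The side crop shows the pan plate with its top edge at (363,228) to (580,288) and bottom right at (577,333). The whole lemon is at (275,500), the shaker base at (372,525) and the timer at (503,555). The scene crop shows halves at (268,312), (429,265) and (537,352).

Run:
```python
from h import *
from scipy.optimize import least_squares
f=vision.grab_frame('side');g=vision.grab_frame('scene')
C=lambda u,v:(90+u/4,200+v/4)
D=lambda u,v:(190+u/4.283,110+v/4.286)
for n,q,z in[('pTL',(363,228),.057),('pTR',(580,290),.057),('pBR',(577,334),.007),('pBL',(365,274),.007),('lemon',(275,490),.01),('shaker',(372,515),0.005),('shakertop',(367,410),0.09),('timer',(503,545),.01)]:print(n,ray(f,*C(*q),z)[:2])
P=lambda u,v:(170+u/4.8,160+v/4.8)
for a,b in[((321,93),(537,352)),((248,194),(429,265)),((418,240),(268,312))]:
    s=least_squares(lambda X:np.r_[proj(f,X)-P(*a),proj(g,X)-D(*b)],[.5,0,.1]);print(s.x,s.fun.round(1))
print('front+y corner',ray(g,*D(92,228),.083),'-y back',ray(g,*D(683,405),.087))
```

```text
pTL [0.60934745 0.30715623]
pTR [0.42872096 0.31252193]
pBR [0.43346616 0.31159372]
pBL [0.61310373 0.30851726]
lemon [0.57608045 0.51369117]
shaker [0.50589886 0.50680187]
shakertop [0.5093788  0.48715463]
timer [0.41042926 0.50234981]
[ 0.58189399 -0.09410727  0.09135693] [-0.2 -0.2 -0.2  0.2]
[0.58488429 0.04255595 0.09152339] [-0.3 -0.3 -0.3  0.3]
[0.45113995 0.05337979 0.09114721] [-0.2 -0.2 -0.2  0.1]
front+y corner [0.40283039 0.24889096 0.083     ] -y back [ 0.62986047 -0.19180859  0.087     ]
```

Scaled: 0.049 m is 0.784, 0.029 m is 0.464.

```bash
echo '[[[0.784,0.464,0],[0,0,0],0.03],[[0.784,0.464,0],[0,0,0],0.03],[[0.784,0.464,0],[0,0,0],0.03],[[0.784,0.464,0],[0,0,0],0.03],[[0.784,0.464,0],[0,0,0],0.03]]' | python3 inch.py | grep pos; echo '[[[0.784,0.464,0],[0,0,0],0.03],[[0.784,0.464,0],[0,0,0],0.03],[[0.784,0.464,0],[0,0,0],0.03],[[0,0,0],[0,0,0],0.03]]' | python3 inch.py | grep pos;echo '[[[0,0,0.8],[0,0,0],0.03],[[0,0,0.8],[0,0,0],0.03],[[0,0,0.8],[0,0,0],0.03],[[0,0,0.736],[0,0,0],0.03]]' | python3 inch.py
python3 - <<'E'
from h import *
f=vision.grab_frame('side')
a=cv2.resize(f['frame'][170:320,130:330,::-1],(800,600),interpolation=cv2.INTER_CUBIC);cv2.imwrite('pics/e.png',a)
E
```

```text
tcp_pos: [0.4346, 0.2287, 0.2311]
tcp_pos: [0.5224, 0.3763, 0.2288]
t: 3.85
tcp_pos: [0.52, 0.3728, 0.0337]
tool_rot: [-180.0, 0.0, 89.7]
ft_force: [0.1, 0.6, 0.2]
opening: 0.0299
grasp_force: 0.0
```

View pics/e.png

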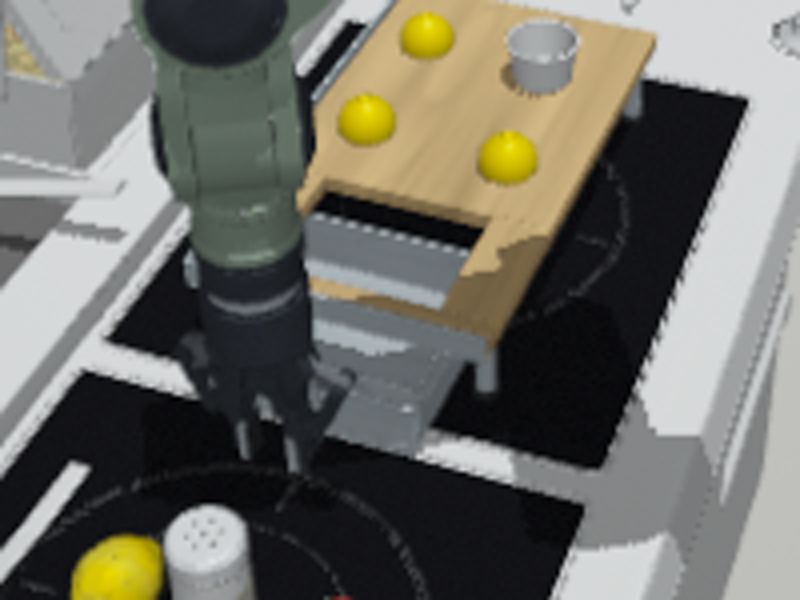

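The gripper is down in front of the pan plate, with the fingertips at (245,455) and (293,470), and it touches nothing. I'll push the pan home.

```bash
echo '[[[-0.32,0,0],[0,0,0],0.03],[[-0.32,0,0],[0,0,0],0.03],[[-0.16,0,0],[0,0,0],0.03],[[-0.16,0,0],[0,0,0],0.03],[[-0.16,0,0],[0,0,0],0.03]]' | python3 inch.py|egrep 'pos|force'; echo '[[[-0.096,0,0],[0,0,0],0.03],[[-0.096,0,0],[0,0,0],0.03],[[0,0,0],[0,0,0],0.03]]' | python3 inch.py|egrep 'pos|force'
```

```text
tcp_pos: [0.52, 0.306, 0.0365]
ft_force: [0.1, 1.7, 1.9]
grasp_force: 1.2
tcp_pos: [0.5186, 0.293, 0.0349]
ft_force: [-0.4, 0.3, -0.7]
grasp_force: 0.0
```

```bash
echo '[[[-0.064,0,0],[0,0,0],0.03],[[-0.064,0,0],[0,0,0],0.03],[[0,0,0],[0,0,0],0.03]]' | python3 inch.py|egrep 'pos|ft'; echo '[[[-0.048,0,0],[0,0,0],0.03],[[-0.048,0,0],[0,0,0],0.03]]' | python3 inch.py|egrep 'pos|ft'
python3 - <<'E'
from h import *
f=vision.grab_frame('side')
a=cv2.resize(f['frame'][170:320,130:330,::-1],(800,600),interpolation=cv2.INTER_CUBIC);cv2.imwrite('pics/e2.png',a)
E
```

```text
tcp_pos: [0.5187, 0.2852, 0.035]
ft_force: [0.7, -0.5, -0.6]
tcp_pos: [0.5187, 0.2806, 0.0352]
ft_force: [-1.1, 8.3, -3.3]
```

View pics/e2.png

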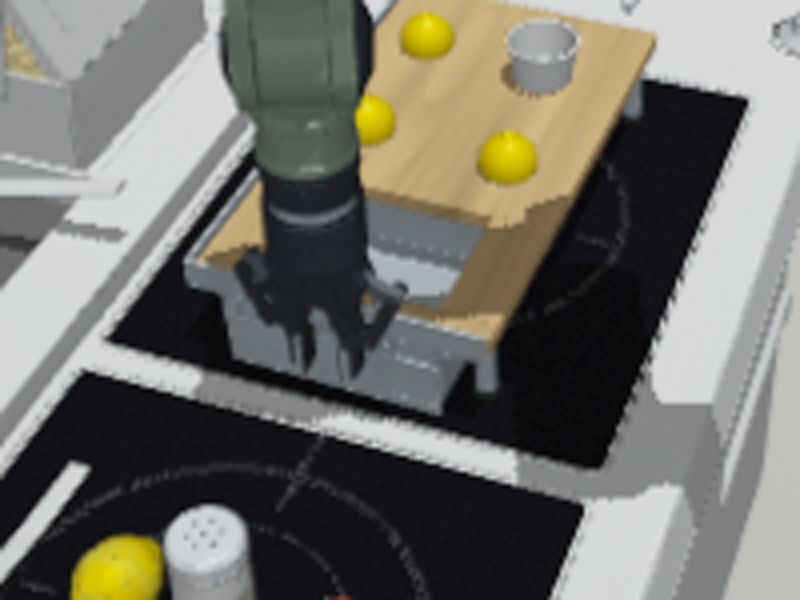

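The pan is nearly home: the plate is just outside the board end and the far pan wall sits at the opening's −y edge. I'll press gently for the stop.

```bash
for i in 1; do echo '[[[-0.048,0,0],[0,0,0],0.03],[[0,0,0],[0,0,0],0.03]]' | python3 inch.py|egrep 'pos|ft'; done; echo '[[[-0.048,0,0],[0,0,0],0.03],[[0,0,0],[0,0,0],0.03]]' | python3 inch.py|egrep 'pos|ft'
```

```text
tcp_pos: [0.5187, 0.2806, 0.0352]
ft_force: [-0.6, 13.9, -4.5]
tcp_pos: [0.5187, 0.2805, 0.0354]
ft_force: [-2.0, 21.9, -7.2]
```

The pan is against its stop: the force rises to 22 N with no motion. I'll retreat, go up, and measure the lemons more closely with the wrist camera.

```bash
echo '[[[0.48,0,0],[0,0,0],0.03],[[0.16,0,-0.8],[0,0,0],0.03],[[0,0,-0.96],[0,0,0],0.03],[[0,0,-0.96],[0,0,0],0.03],[[-0.8,0,-0.96],[0,0,0],0.03]]' | python3 inch.py|egrep 'pos|ft'; echo '[[[-0.96,0,-0.48],[0,0,0],0.03],[[-0.96,0,0],[0,0,0],0.03],[[-0.96,0,0],[0,0,0],0.03],[[-0.96,0,0],[0,0,0],0.03],[[0,0,0],[0,0,0],0.03]]' | python3 inch.py
python3 - <<'E'
from h import *
from scipy.spatial.transform import Rotation as Ro
o=get_obs();w=vision.grab_frame('wrist');cv2.imwrite('pics/w.png',w['frame'][:,:,::-1])
Rt=Ro.from_euler('xyz',o['tool_rot'],degrees=True).as_matrix();H=np.array(w['hand_eye'])
R=(Rt@H[:3,:3]).T;c=Rt@H[:3,3]+o['tcp_pos'];w['R']=R;w['t']=-R@c
print(o['tcp_pos'],c,R.round(2).tolist())
np.savez('w.npz',R=R,t=w['t'],K=w['K'])
f=vision.grab_frame('side');cv2.imwrite('pics/sc.png',cv2.resize(f['frame'][160:285,170:310,::-1],(672,600),interpolation=cv2.INTER_CUBIC))
for n,q in(('w',w),('side',f)):
    h=cv2.cvtColor(q['frame'],cv2.COLOR_RGB2HSV);m=cv2.inRange(h,(22,170,90),(34,255,255))
    N,_,st,ce=cv2.connectedComponentsWithStats(m)
    for i in range(1,N):
        if st[i,4]>60:print(n,st[i],ce[i].round(1),ray(q,*ce[i],.097)[:2])
E
```

```text
tcp_pos: [0.5197, 0.2746, 0.2561]
ft_force: [1.3, -1.5, 0.8]
t: 7.32
tcp_pos: [0.5188, 0.0335, 0.2815]
tool_rot: [180.0, 0.1, 89.6]
ft_force: [0.0, 0.2, 0.3]
opening: 0.03
grasp_force: 0.0
[0.51877703 0.033529   0.28145672] [0.52047661 0.10766339 0.4240694 ] [[1.0, -0.01, 0.0], [-0.01, -0.96, 0.29], [-0.0, -0.29, -0.96]]
w [ 176  129   43   43 1280] [196.1 149.2] [0.45323208 0.05889116]
w [ 290  137   42   42 1267] [310.9 157.3] [0.5850505  0.04851713]
side [173 108  11  31 176] [178.8 123.6] [ 0.98689546 -0.41444256]
side [ 66 136  19  44 386] [ 74.4 159.6] [ 1.23745131 -0.00793187]
side [230 173  13  12 119] [236.2 178.6] [ 0.58142522 -0.08935421]
side [214 194  15  12 143] [221.3 199.6] [0.58312551 0.04657285]
side [249 203  15  13 154] [256.4 209.1] [0.45156064 0.05691502]
side [148 304  23  23 430] [158.7 314.9] [0.54321093 0.54730118]
```

View pics/w.png

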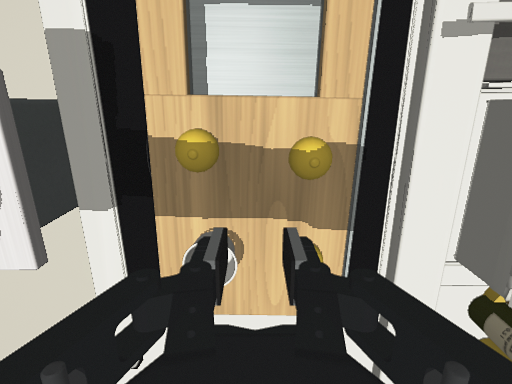

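The wrist view shows L2 at (196,149), L1 at (311,157), and the opening's −y edge at row 96 from (188) to (322), with the pan floor filling the opening. The cup and L0 are behind the fingers.

Run:
```python
from h import *
w=dict(np.load('w.npz'))
for n,q,z in[('opA',(188,96),.083),('opB',(322,96),.083),('op side A',(187,10),.083),('op side B',(328,10),.083),('board L',(147,110),.083),('board R',(360,110),.083),('cup rim',(211,265),.125)]:print(n,ray(w,*q,z)[:2])
```

```text
opA [0.44517875 0.11724542]
opB [0.59706064 0.11600938]
op side A [0.45054598 0.20285196]
op side B [0.59827799 0.20167445]
board L [0.39695379 0.10235213]
board R [0.64163493 0.10035356]
cup rim [ 0.46743338 -0.07428949]
```

Scaled: -0.044 m is -0.704, -0.043 m is -0.688.

```bash
echo '[[[-0.16,-0.688,0],[0,0,0],0.03],[[-0.144,-0.704,0],[0,0,0],0.03],[[0,0,0.48],[0,0,8.4],0.03],[[0,0,0.48],[0,0,8.4],0.03],[[0,0,0.48],[0,0,8.4],0.03]]' | python3 inch.py|egrep 'pos|rot'; echo '[[[0,0,0.64],[0,0,0],0.03],[[0,0,0.64],[0,0,0],0.03],[[0,0,0],[0,0,0],0.03]]' | python3 inch.py
```

```text
tcp_pos: [0.4319, 0.0203, 0.1907]
tool_rot: [179.9, -0.0, 64.7]
t: 8.43
tcp_pos: [0.4293, 0.0205, 0.1093]
tool_rot: [-179.7, 0.1, 64.9]
ft_force: [-0.8, 0.6, 0.1]
opening: 0.0299
grasp_force: 0.0
```

```bash
echo '[[[-0.048,0.08,0],[0,0,0],0.03],[[0,0,0.304],[0,0,0],0.03],[[0,0,0],[0,0,0],0.03]]' | python3 inch.py|egrep 'pos|ft'; echo '[[[0.32,0,0],[0,0,0],0.03],[[0.32,0,0],[0,0,0],0.03],[[0.32,0,0],[0,0,0],0.03],[[0.32,0,0],[0,0,0],0.03],[[0,0,0],[0,0,0],0.03]]' | python3 inch.py|egrep 'pos|ft'
cat > look.py <<'E'
from h import *
import sys
f=vision.grab_frame('side');h=cv2.cvtColor(f['frame'],cv2.COLOR_RGB2HSV);m=cv2.inRange(h,(22,170,90),(34,255,255))
cv2.imwrite(f'pics/{sys.argv[1]}.png',cv2.resize(f['frame'][160:285,170:310,::-1],(672,600),interpolation=cv2.INTER_CUBIC))
N,_,st,ce=cv2.connectedComponentsWithStats(m)
for i in range(1,N):
    if st[i,4]>8 and 190<ce[i][0]<300 and ce[i][1]>165:print(st[i,4],ce[i].round(1),ray(f,*ce[i],.097)[:2])
E
python3 look.py k1
```

```text
tcp_pos: [0.4358, 0.014, 0.0931]
ft_force: [-0.9, -0.3, 0.5]
tcp_pos: [0.4709, 0.0872, 0.0939]
ft_force: [-1.0, 0.7, 0.2]
40 [232.8 177.9] [ 0.59518389 -0.08937666]
141 [221.3 199.8] [0.58269432 0.04767417]
179 [240.1 220.1] [0.48251419 0.12808142]
```

Scaled: 0.02 m is 0.32, 0.01 m is 0.16.

```bash
echo '[[[0.32,0,0],[0,0,0],0.03],[[0.32,0,0],[0,0,0],0.03],[[0.16,0,0],[0,0,0],0.03],[[0,0,0],[0,0,0],0.03]]' | python3 inch.py|egrep 'pos|ft'; python3 look.py k2;  echo '[[[-0.32,0,-0.48],[0,0,0],0.03],[[0,0,-0.96],[0,0,0],0.03],[[0,0,0],[0,0,0],0.03]]' | python3 inch.py|egrep 'pos|ft';python3 look.py k3
```

```text
tcp_pos: [0.4907, 0.1325, 0.0921]
ft_force: [0.3, 1.1, -0.1]
90 [219.1 200.3] [0.58875194 0.05236431]
141 [235.6 239.9] [0.46159409 0.22083425]
tcp_pos: [0.4848, 0.1133, 0.1864]
ft_force: [1.1, 0.1, -0.4]
144 [221.2 199.8] [0.58278771 0.04781089]
97 [238.  240.4] [0.45378439 0.22064957]
```

```bash
echo '[[[-0.264,0.8,0],[0,0,0],0.03],[[-0.264,0.8,0],[0,0,0],0.03],[[-0.264,0.8,0],[0,0,0],0.03],[[0,0,0],[0,0,-9.1],0.03],[[0,0,0],[0,0,-9.1],0.03]]' | python3 inch.py|egrep 'pos|rot'; echo '[[[0,0,0],[0,0,-9.1],0.03],[[0,0,0],[0,0,-9.1],0.03],[[0,0,0],[0,0,-9.1],0.03],[[0,0,0.8],[0,0,0],0.03],[[0,0,0],[0,0,0],0.03]]' | python3 inch.py|egrep 'pos|rot'
```

```text
tcp_pos: [0.5956, 0.004, 0.1797]
tool_rot: [-179.8, 0.0, 83.2]
tcp_pos: [0.592, 0.0052, 0.1274]
tool_rot: [-179.5, -0.3, 110.2]
```

Scaled: 0.036 m is 0.576, 0.008 m is 0.128.

```bash
echo '[[[-0.096,0.128,0],[0,0,0],0.03],[[0,0,0.576],[0,0,0],0.03],[[0,0,0],[0,0,0],0.03]]' | python3 inch.py|egrep 'pos|ft'; echo '[[[0.32,0,0],[0,0,0],0.03],[[0.32,0,0],[0,0,0],0.03],[[0.32,0,0],[0,0,0],0.03],[[0.32,0,0],[0,0,0],0.03],[[0.32,0,0],[0,0,0],0.03]]' | python3 inch.py|egrep 'pos|ft';python3 look.py k4
```

```text
tcp_pos: [0.6055, 0.0019, 0.0955]
ft_force: [0.1, -0.2, 0.7]
tcp_pos: [0.5717, 0.0971, 0.0971]
ft_force: [0.8, -2.3, 5.6]
104 [236.5 178. ] [ 0.58196023 -0.09336272]
159 [218.  214.2] [0.56211927 0.12361049]
95 [238.7 239.7] [0.45275527 0.21682134]
```

```bash
echo '[[[0.32,0,0],[0,0,0],0.03],[[0.24,0,0],[0,0,0],0.03],[[0,0,0],[0,0,0],0.03]]' | python3 inch.py|egrep 'pos|ft'; python3 look.py k5;  echo '[[[-0.32,0,-0.48],[0,0,0],0.03],[[0,0,-0.96],[0,0,0],0.03],[[0,0,0],[0,0,0],0.03]]' | python3 inch.py|egrep 'pos|ft';python3 look.py k6
```

```text
tcp_pos: [0.5583, 0.1298, 0.0957]
ft_force: [0.3, -0.7, -0.0]
119 [236.2 178.6] [ 0.58142522 -0.08935421]
98 [238.7 239.6] [0.45299738 0.21656075]
tcp_pos: [0.57, 0.1093, 0.191]
ft_force: [0.1, -0.0, -0.9]
120 [236.2 178.6] [ 0.58163727 -0.08937284]
39 [208.9 235.9] [0.54629384 0.2308692 ]
95 [238.7 239.7] [0.45275527 0.21682134]
```

```bash
echo '[[[-0.944,-0.2624,0],[0,0,0],0.03],[[-0.944,-0.2624,0],[0,0,0],0.03],[[-0.944,-0.2624,0],[0,0,0],0.03],[[-0.944,-0.2624,0],[0,0,0],0.03],[[0,0,0],[0,0,9.3],0.03]]' | python3 inch.py|egrep 'pos|rot'; echo '[[[0,0,0.8],[0,0,0],0.03],[[0,0,0],[0,0,0],0.03]]' | python3 inch.py|egrep 'pos|rot'
```

```text
tcp_pos: [0.5858, -0.139, 0.1843]
tool_rot: [-179.9, 0.0, 100.3]
tcp_pos: [0.5823, -0.1333, 0.1314]
tool_rot: [-179.5, -0.3, 100.9]
```

Scaled: -0.006 m is -0.096, 0.041 m is 0.656.

```bash
echo '[[[-0.096,0.128,0],[0,0,0],0.03],[[0,0,0.656],[0,0,0],0.03],[[0,0,0],[0,0,0],0.03]]' | python3 inch.py|egrep 'pos|ft'; echo '[[[0.4,0,0],[0,0,0],0.03],[[0.4,0,0],[0,0,0],0.03],[[0.4,0,0],[0,0,0],0.03],[[0.4,0,0],[0,0,0],0.03],[[0,0,0],[0,0,0],0.03]]' | python3 inch.py|egrep 'pos|ft';python3 look.py k7
```

```text
tcp_pos: [0.5947, -0.1381, 0.0942]
ft_force: [-0.1, 0.9, -0.4]
tcp_pos: [0.5762, -0.0374, 0.0966]
ft_force: [0.8, 0.0, 0.7]
136 [230.5 192.3] [ 0.56923192 -0.00315073]
85 [215.6 237. ] [0.52471907 0.22868467]
95 [238.7 239.7] [0.45275527 0.21682134]
```

Scaled: 0.003 m is 0.048, 0.025 m is 0.4.

```bash
echo '[[[0.4,0,0.048],[0,0,0],0.03],[[0.4,0,0],[0,0,0],0.03],[[0.4,0,0],[0,0,0],0.03],[[0.4,0,0],[0,0,0],0.03],[[0.4,0,0],[0,0,0],0.03]]' | python3 inch.py|egrep 'pos|ft';python3 look.py k8;echo '[[[0.32,0,0],[0,0,0],0.03],[[0.32,0,0],[0,0,0],0.03],[[0.16,0,0],[0,0,0],0.03],[[0,0,0],[0,0,0],0.03]]' | python3 inch.py|egrep 'pos|ft'; echo '[[[-0.32,0,-0.8],[0,0,0],0.03],[[-0.96,0,-0.96],[0,0,0],0.03],[[-0.96,0,-0.8],[0,0,0],0.03],[[-0.96,0,-0.48],[0,0,0],0.03],[[0,0,0],[0,0,0],0.03]]' | python3 inch.py|egrep 'pos|ft';python3 look.py k9
```

```text
tcp_pos: [0.5544, 0.0819, 0.0938]
ft_force: [0.9, -2.3, 4.3]
161 [223.1 212.9] [0.54916016 0.1115499 ]
85 [215.6 236.9] [0.52490565 0.22834897]
95 [238.7 239.7] [0.45275527 0.21682134]
tcp_pos: [0.5425, 0.1321, 0.0918]
ft_force: [0.5, 0.1, -0.2]
tcp_pos: [0.5772, -0.038, 0.2567]
ft_force: [-0.5, -0.2, -0.7]
175 [231.2 240.1] [0.47384595 0.22587158]
68 [212.7 236.7] [0.53388605 0.23034101]
```

View pics/k9.png

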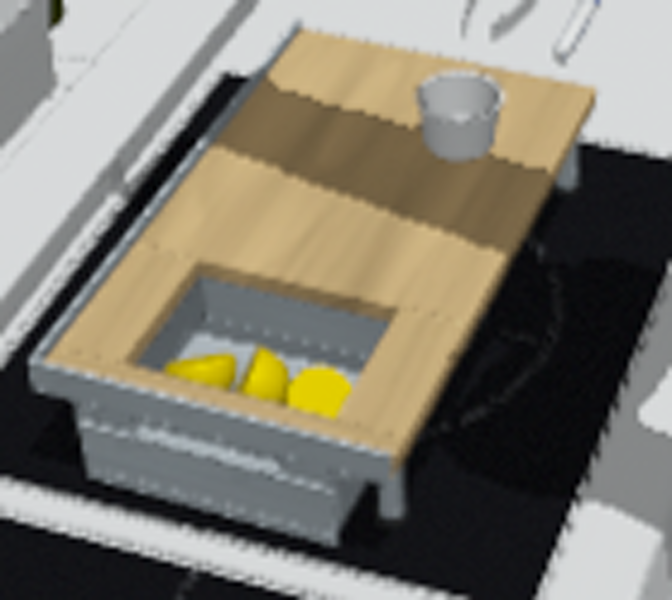

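All three halves lie in the pan at (200,370), (265,375) and (320,392). The cup is where it was, the pan is home, and the arm is clear. Handing in.

```bash
python3 -c "
from plant import ctrl, vision, get_obs
print(get_obs()['t'],ctrl.close_job())"
```

```text
the job is handed in; nothing more can be done
17.375 None
```

I pushed the pan home against its stop and then swept all three lemon halves into it; the cup and everything else were left alone, and I handed the job in at 17.4 s (no verdict was printed).

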